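# Pop the push-to-open hatch and sort the handed brackets

### The arm

A 6-joint arm with a two-finger parallel gripper is mounted at the origin on a cart in front of the work surface, level with it; the furniture and walls round the work are solid. World frame = base frame: x ahead of the robot, y to its left, z up, the work surface at z = 0. Lengths are in m, angles in rad, forces in N, time in s.
With the tool pointing down it reaches from about 0.375 to 0.9 m from the base axis. Payload 3.1 kg.
Tool frame: the origin (TCP) lies where the fingers leave the gripper's body, on its centre line; the fingertips stand 73 mm ahead of it and the grasp point (between the pads) lies 54 mm ahead of it; z points along the fingers, y is the line along which they close (so a half turn about z gives the same grasp; the last joint's range is limited). The gripper opens to 85 mm and grips with 20 to 120 N. Pads are 22 mm wide; open, the fingers measure 114 mm over their backs; the gripper's body (76 mm by 85 mm) begins 54 mm behind the grasp point. The pads swing forward as they close: fully open they stand 13 mm farther back than shut.
Start: joints at [1.058, 0.527, 1.433, -0, 1.181, -0.178], TCP at [0.205, 0.59, 0.304] pointing down, gripper open.
Joint ranges: [-3.08, 3.08], [-0.75, 2.2], [0.22, 2.44], [-1.43, 4.57], [0, 2.65], [-2.85, 2.85]. Speed limits (rad/s): [2.79, 2.79, 3.14, 3.14, 3.14, 3.14].

### API

Orientations are given as a unit quaternion [x, y, z, w].
In Python, from station import manip gives the robot as it stands.
- The arm moves only by the shell command python3 -m crank 'ROWS' [FORCE]. ROWS is JSON, a list of rows, each an object with "dp": the shift along the tool's x, y, z normalised to -1 to 1, where 1 is 50 cm, a list of three; "delta_rot": the turn, a rotation vector about the tool's x, y, z normalised to -1 to 1, where 1 is 2 pi rad, a list of three; "fingers": the opening, from -1 (shut) to 1 (fully open). A call has 1 to 12 rows; each row shifts and turns the commanded pose from where the row before left it, along the tool's axes as they then stand; what a row does not reach is not made up. A row lasts 1/12 s, in which the tool goes at most 41.7 mm and 7.16 degrees, less where a joint would pass 70% of its speed; a pose out of reach is approached as far as the arm can. A call with a number of a shift or a turn outside -1 to 1 is refused whole. A call with a gripper value outside its range is refused whole. The fingers move at their own pace and stop on an object; FORCE is the grip in N (left out, the last holds). Time passes only in rows, so rows that do not move let the fingers close. It gives the time, the measured TCP pose, the force, the opening and the grip force at its end, in the units of the state.
- manip.sense(): the state, without advancing time (a new reading comes with each control period).
- manip.snapshot(name): name is "scene" or "top" or "wrist"; returns (picture, depth): 480x640x3 uint8, red, green, blue; 480x640 float32, m along the optical axis (not along the pixel's ray), 0 where there is no reading.
- manip.camera_model(name): a dict with "fx", "fy", "cx", "cy" (pixels), "origin" and "attitude" of the camera in the world. Camera axes: x right, y up, looking along -z (the intrinsics and any distortion apply to the point x, -y, -z); pixel columns grow to the right and rows downward; lengths in m; the calibration is good to about 2 mm. A picture is of the moment at which its call begins: read the wrist's pose just before it. camera_model takes no time and is no camera call; for the wrist camera it gives the pose at the moment of the call.
- manip.sign_off(): hands the job in; it is judged then, once.
The state is a dict: "t": time; "q": joint angles; "qd": joint speeds; "tau": joint torques, N m; "tcp_pos": TCP position; "tool_rot": TCP orientation; "force": force on the tool from outside, world axes, zero at the start; "ft_torque": the same for the moment, N m; "finger_gap": opening from 0.0 (shut) to 1.0 (fully open); "gripper_force": force on a finger pad.
Only numpy, scipy, OpenCV 4.12 (cv2) and the standard library are available. Lean on these libraries where they do the work, as an engineer would, in place of code of your own. Each camera call takes 0.05 s, during which the arm holds its last target. There are 200 camera calls.

### The job

Press the front of the chest's closed hatch down so that its push-to-open catch pops it ajar, then swing the hatch up and right back until it rests open by itself. Set the left-hand bracket down in the left compartment and the right-hand bracket down in the right compartment (left and right as seen from the robot), each standing on its base plate, not dropped in. Do not knock over or shift the glue bottle, the spray can or the screw jar.

Things in the scene. Friction and masses are not known exactly. Their poses are not given: they have to be found in the camera images.
- chest: blue steel box fixed to the bench, 170 (x) by 250 (y) mm, rim 70 mm high, walls 8, floor 6 thick, front (-x) to the robot; +y is the robot's left. Origin: centre of the underside, axes level. Inside, a 36 mm wide, 64 mm high middle block along x (with catch and plunger) parts two open compartments, each 154 (x) by 99 (y) mm
- left_bin (a point): centre of the floor of the left (+y) compartment
- right_bin (a point): centre of the floor of the right (-y) compartment
- hatch (a joint): angle of the chest's hatch (rad): 0 latched shut (it cannot be lifted), -0.045 pressed fully down, about 0.28 popped ajar by the spring plunger under it, 1.57 upright, 1.80 resting fully open, leaning back. Past 1.6 its weight carries it open; at 1.4 to 1.55 it may balance; below that the damped hinge lets it sink slowly back to ajar
- hatch_press (a point): middle of the black round press mark on top of the grey hatch plate (9 mm thick, 250 mm wide), 29 mm in from its front edge; shut, 87 mm above the bench. Pressed down as far as it goes (about 7 mm, about 8 N) it frees the catch; the hatch then follows the withdrawn finger up and stays ajar. Once freed the catch does not hold again
- hatch_lip (a point): middle of the hatch's front lower edge, 179 mm from the hinge axis; shut, 78 mm above the bench and 14 mm in front of the chest's front wall, as a finger lip; ajar, about 50 mm higher. No handle: lift with fingertips under this lip, 30 mm or more off its middle, where the catch tongue hangs 31 mm below the plate
- hatch_hinge (a point): middle of the hatch's hinge axis, which runs along the chest's y at its rear top edge, 80 mm behind the chest's centre and 76.5 mm above the bench
- bracket_left: loose yellow left-hand angle bracket, about 190 g, standing on its base: 100 mm (x) by 46 mm (y) by 6 mm; upright flange 8 mm thick, 52 mm high along the whole +y edge (y 15 to 23 mm); cheek 8 mm thick, 30 mm high at the -x end only: seen from the open side, flange at the back, the cheek is on the LEFT. Origin: centre of the underside, z up
- bracket_left_grip (a point): grip point of the left-hand bracket: middle of the flange's thickness and length, 35 mm above its underside (17 mm below the flange's top)
- bracket_right: loose yellow right-hand angle bracket, the mirror image of the other: same sizes, flange along the +y edge, the cheek at the +x end only (on the RIGHT seen from the open side). Origin: centre of the underside of the base, z up
- bracket_right_grip (a point): grip point of the right-hand bracket: as for the left-hand one
- glue_bottle: bystander: beige glue bottle with red nozzle, 62 mm across, 188 mm tall, upright (near the work; another stands fixed in the far left corner); origin at the centre of its underside
- spray_can: bystander: black and red spray can, 53 mm across, 162 mm tall, upright; origin at the centre of its underside
- screw_jar: bystander: clear jar with yellow lid, 60 mm across, 82 mm tall, upright (just in front of the chest; another stands fixed in the far left corner); origin at the centre of its underside

How it is judged:
On the way, in this order (a step that is already met when the one before it is completed fails the run):
1. the hatch has been pressed and has popped ajar (value of joint hatch between 0.15 and 0.6 rad), for 0.2 s.
2. the hatch is swung back past upright (value of joint hatch above 1.6 rad), for 0.2 s.
At the end, for the whole second after the job is handed in: Hatch over 1.6 rad open; left-hand bracket in the left compartment, right-hand bracket in the right one, each standing on its base on the floor (tilt under 0.1 rad, underside under 15 mm above the bench, origin between the compartment walls) and at rest (value of joint hatch above 1.6 rad and y of bracket_left in the frame of chest between 0.02 and 0.115 m and x of bracket_left in the frame of chest between -0.077 and 0.077 m and height (world z) of each of bracket_left, bracket_right below 0.015 m and angle between each of bracket_left, bracket_right's own z axis and vertical below 0.1 rad and linear speed of each of bracket_left, bracket_right below 0.02 m/s and y of bracket_right in the frame of chest between -0.115 and -0.02 m and x of bracket_right in the frame of chest between -0.077 and 0.077 m); the robot touches nothing.
It fails at once if a bystander is shifted by more than 30 mm or tipped (distance of any of glue_bottle, spray_can, screw_jar from where it was at the start of the episode above 0.03 m or angle between any of glue_bottle, spray_can, screw_jar's own z axis and vertical above 0.4 rad).
It fails at once if a bracket falls freely (faster than 0.7 m/s, about 25 mm of drop, with no finger on it) ((linear speed of bracket_left above 0.7 m/s and contact force between the fingers and bracket_left below 0.2 N) or (linear speed of bracket_right above 0.7 m/s and contact force between the fingers and bracket_right below 0.2 N)).
It also fails if it takes over 72 s, if anything falls off the work surface, if the arm or the gripper's body presses on something with over 40 N, if the wrist force passes 120 N, or if a joint passes its speed limit or range.

## Working session

There is one attempt and no reset: what is moved stays moved. The work goes in short steps, Python scripts to look and compute and a shell command to move; the robot and the scene stay as the last step left them, time stands still between calls to the robot, and variables do not carry over. Pictures are saved under pics/ and viewed, at most 10 in all, crops included, and the job is handed in when it is done.

```bash
mkdir -p pics; ls; cat > h.py <<'E'
import numpy as np, cv2
from station import manip
from scipy.spatial.transform import Rotation as R
def snap(cam,name):
    m=manip.camera_model(cam); p,d=manip.snapshot(cam)
    cv2.imwrite(f'pics/{name}.png',p[:,:,::-1]); np.savez(f'pics/{name}.npz',d=d,p=p,**{k:np.array(m[k]) for k in ('fx','fy','cx','cy','origin','attitude')})
    return m,p,d
def att(a):
    a=np.array(a); return a if a.shape==(3,3) else R.from_quat(a).as_matrix()
def cloud(name):
    z=np.load(f'pics/{name}.npz'); d=z['d']; v,u=np.mgrid[0:480,0:640]
    c=np.stack([(u-z['cx'])/z['fx']*d,-(v-z['cy'])/z['fy']*d,-d],-1)
    return c@att(z['attitude']).T+z['origin']
E
python3 - <<'E'
from h import *
s=manip.sense(); print({k:np.round(v,3) for k,v in s.items()})
for c in ('scene','top'):
    m,p,d=snap(c,c+'0'); print(c,m)
a=cv2.imread('pics/scene0.png');b=cv2.imread('pics/top0.png')
E
```

```text
pics
{'t': np.float64(0.0), 'q': array([ 1.058,  0.528,  1.434,  0.   ,  1.181, -0.179]), 'qd': array([ 0.001,  0.   ,  0.001,  0.   , -0.   , -0.001]), 'tau': array([-1.0000e-03, -4.4234e+01, -1.7803e+01, -0.0000e+00,  8.0000e-03,
        0.0000e+00]), 'tcp_pos': array([0.205, 0.59 , 0.303]), 'tool_rot': array([ 0.167,  0.986, -0.001, -0.   ]), 'force': array([ 0.102,  0.09 , -0.075]), 'ft_torque': array([-0.025, -0.046,  0.004]), 'gripper_force': np.float64(0.0), 'finger_gap': np.float64(1.003)}
scene {'fx': 434.34189917140407, 'fy': 434.34189917140407, 'cx': 314.85236850841596, 'cy': 239.69576612421554, 'origin': array([ 0.04660769, -0.59144189,  0.63776779]), 'attitude': array([ 0.40893287, -0.16478018, -0.31611202,  0.8400563 ])}
top {'fx': 452.0284286655938, 'fy': 452.0284286655938, 'cx': 315.1822648618793, 'cy': 241.24904722809435, 'origin': array([ 0.44814924, -0.06332406,  1.10247444]), 'attitude': array([ 0.03836285, -0.03586848, -0.70128487,  0.71094393])}
```

View pics/top0.png

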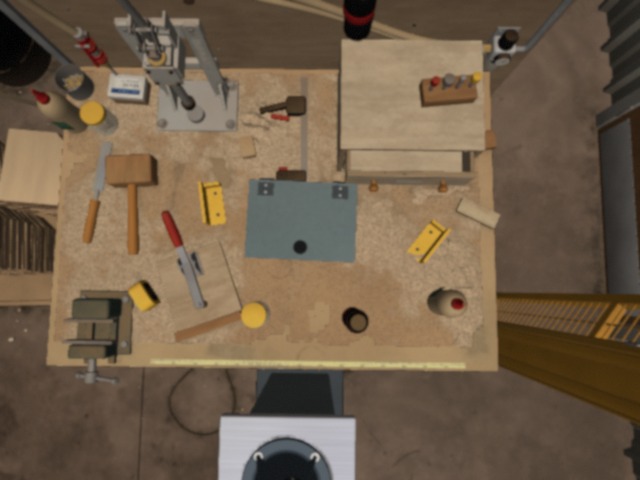

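View pics/scene0.png

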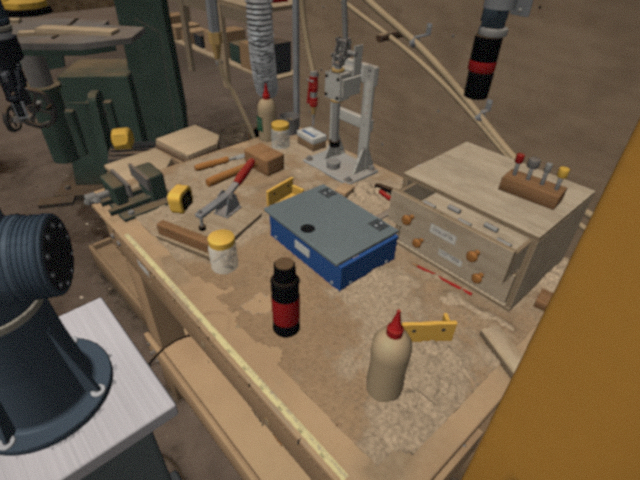

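The top view shows the hatch plate at columns 247–357, rows 180–262, with the press mark at (300,247). The brackets are at (212,203) and (428,241), the jar at (254,315), the can at (355,320) and the glue bottle at (448,303). The scene view agrees with this.

```bash
python3 - <<'E'
from h import *
P=cloud('top0'); p=np.load('pics/top0.npz')['p']
for n,(u,v) in dict(mark=(300,247),FL=(249,256),FR=(353,257),BL=(252,185),BR=(353,187),jar=(254,315),can=(356,321),glue=(455,304),bench=(300,290),bench2=(230,240),bench3=(400,260),cab=(400,170),drawerknob=(374,187)).items(): print(n,np.round(P[v,u],3))
hsv=cv2.cvtColor(p,cv2.COLOR_RGB2HSV)
m=(hsv[...,0]>18)&(hsv[...,0]<32)&(hsv[...,1]>170)&(hsv[...,2]>90)
for nm,(a,b,c,d) in dict(A=(190,235,175,230),B=(395,465,212,268)).items():
    mm=np.zeros_like(m); mm[c:d,a:b]=m[c:d,a:b]
    Q=P[mm]; 
    top=Q[(Q[:,2]>.044)]; base=Q[(Q[:,2]<.012)]
    for k,S in (('top',top),('all',Q)):
        if len(S)>5: print(nm,k,len(S),cv2.minAreaRect(S[:,:2].astype(np.float32)),S.mean(0).round(3))
    print(np.percentile(Q[:,2],[0,25,50,75,90,100]).round(3))
    mid=Q[(Q[:,2]>.022)&(Q[:,2]<.036)];print('mid',len(mid),mid.mean(0) if len(mid) else '')
im=cv2.imread('pics/top0.png')
A=cv2.resize(im[170:235,180:250],None,fx=6,fy=6,interpolation=2);B=cv2.resize(im[205:270,395:465],None,fx=6,fy=6,interpolation=2)
s=cv2.imread('pics/scene0.png')
C=cv2.resize(s[170:215,260:310],(420,390));D=cv2.resize(s[300:360,390:470],(420,390))
cv2.imwrite('pics/br.png',cv2.resize(np.vstack([np.hstack([A[:390,:420],B[:390,:420]]),np.hstack([C,D])]),(646,600)))
E
```

```text
mark [ 0.541 -0.025  0.089]
FL [0.52  0.09  0.085]
FR [ 0.52  -0.144  0.091]
BL [0.682 0.087 0.088]
BR [ 0.681 -0.144  0.089]
jar [0.388 0.075 0.084]
can [ 0.384 -0.145  0.161]
glue [ 0.421 -0.349  0.163]
bench [ 0.445 -0.024  0.006]
bench2 [0.564 0.15  0.005]
bench3 [ 0.521 -0.265  0.007]
cab [ 0.718 -0.248  0.104]
drawerknob [ 0.667 -0.184  0.15 ]
A top 123 ((0.5489716529846191, 0.09632560610771179), (0.37292033433914185, 0.05952411890029907), 48.657806396484375) [0.643 0.203 0.069]
A all 758 ((0.5527968406677246, 0.09586022049188614), (0.3714649975299835, 0.08471591025590897), 43.8320198059082) [0.653 0.193 0.02 ]
[0.002 0.006 0.009 0.022 0.052 1.102]
mid 59 [0.68277835 0.19781472 0.02910849]
B top 87 ((0.5001582503318787, -0.2254481464624405), (0.04349218308925629, 0.33773505687713623), 25.124048233032227) [ 0.554 -0.338  0.064]
B all 691 ((0.5050622224807739, -0.22510790824890137), (0.06963621079921722, 0.33586186170578003), 31.094566345214844) [ 0.57  -0.333  0.018]
[1.000e-03 6.000e-03 8.000e-03 2.600e-02 5.000e-02 1.102e+00]
mid 80 [ 0.58306808 -0.34692959  0.02982208]
```

View pics/br.png

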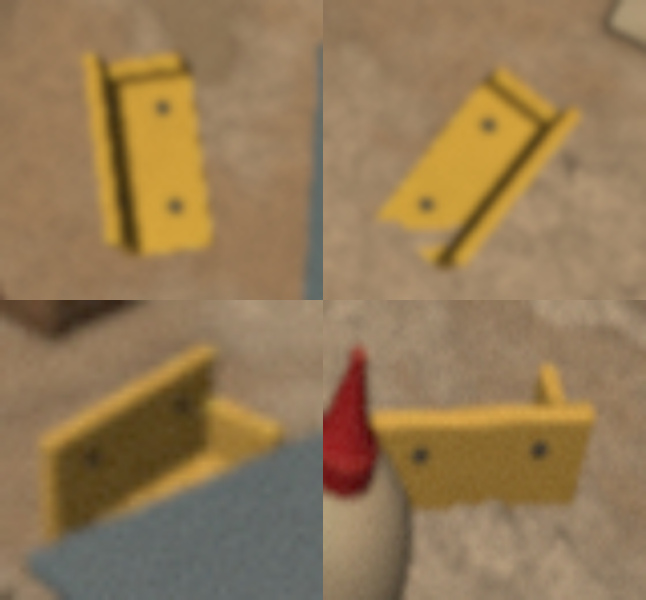

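Bracket A, on the left, has its flange on the +y side and its cheek at the far end. That puts the cheek on the RIGHT seen from the open side, so A is bracket_right. Bracket B, on the right, has its cheek on the LEFT seen from the open side, so it is bracket_left. Their positions are crossed relative to their bins.

```bash
cat >> h.py <<'E'
def go(pos,rot=None,lim=0.08):
    """shift in tool units to reach TCP pos (with present rot), and turn in tool units to rot"""
    s=manip.sense(); R0=R.from_quat(s['tool_rot']); 
    dp=R0.inv().apply(np.array(pos)-s['tcp_pos'])/0.5
    print('dp before turn',dp.round(4),'rows',np.ceil(np.abs(dp).max()/lim))
    if rot is not None:
        rv=(R0.inv()*rot).as_rotvec()/(2*np.pi); dp2=rot.inv().apply(np.array(pos)-s['tcp_pos'])/0.5
        print('turn',rv.round(4),'rows',np.ceil(np.linalg.norm(rv)/.0195),'dp after',dp2.round(4))
def down(yaw):  # tool y axis at world angle yaw(rad), z down
    y=np.array([np.cos(yaw),np.sin(yaw),0]); z=np.array([0,0,-1.]); return R.from_matrix(np.stack([np.cross(y,z),y,z],1))
def pitched(R0,a): # tip tool forward by a about tool y so z leans to world +x
    return R0*R.from_rotvec([0,-a,0])
E
python3 - <<'E'
from h import *
s=manip.sense()
P=cloud('top0'); z=np.load('pics/top0.npz'); p=z['p']; d=z['d']
hsv=cv2.cvtColor(p,cv2.COLOR_RGB2HSV)
m=(hsv[...,0]>18)&(hsv[...,0]<32)&(hsv[...,1]>150)&(hsv[...,2]>80)&(d>.8)&(d<1.13)
for nm,(a,b,c,e) in dict(A=(190,235,175,230),B=(395,465,212,268)).items():
    mm=np.zeros_like(m); mm[c:e,a:b]=m[c:e,a:b]
    Q=P[mm]; top=Q[(Q[:,2]>.046)&(Q[:,2]<.065)]
    (c0,w,an)=cv2.minAreaRect(top[:,:2].astype(np.float32)); ev=np.linalg.svd(top[:,:2]-top[:,:2].mean(0))[2][0]
    print(nm,len(top),c0,w,an,'mean',top.mean(0).round(4),'axis',np.degrees(np.arctan2(ev[1],ev[0])))
    (c0,w,an)=cv2.minAreaRect(Q[Q[:,2]<.015][:,:2].astype(np.float32)); print(' base',c0,w,an)
H=(P[...,2]>.08)&(P[...,2]<.097)&(P[...,0]>.48)&(P[...,0]<.72)&(P[...,1]>-.19)&(P[...,1]<.14)
H=cv2.morphologyEx(H.astype(np.uint8),cv2.MORPH_OPEN,np.ones((5,5)))>0
print('hatch',cv2.minAreaRect(P[H][:,:2].astype(np.float32)),P[H].mean(0))
dk=(p.max(2)<45)&H; print('mark',dk.sum(),P[dk].mean(0))
for n,(x,y) in dict(jar=(.388,.075),can=(.384,-.145),glue=(.421,-.349)).items():
    k=(np.hypot(P[...,0]-x,P[...,1]-y)<.06)&(P[...,2]>.05)&(P[...,2]<.3); print(n,P[k].min(0).round(3),P[k].max(0).round(3))
k=(P[...,0]>.6)&(P[...,1]<-.1)&(P[...,1]>-.4)&(P[...,2]>.11)&(d>0); print('cab',P[k].min(0),P[k].max(0), P[k&(P[...,2]<.25)].max(0))
E
```

```text
A 160 (0.6479794979095459, 0.20936273038387299) (0.09854725748300552, 0.008928535506129265) 9.05678653717041 mean [0.6474 0.2089 0.0527] axis -170.53820567098055
 base (0.6490050554275513, 0.18696416914463043) (0.09271854162216187, 0.03910266235470772) 9.730871200561523
B 121 (0.5535606741905212, -0.3418993055820465) (0.007076337933540344, 0.09618818759918213) 52.13516616821289 mean [ 0.5538 -0.3415  0.0524] axis 141.90617255258272
 base (0.5658989548683167, -0.323771208524704) (0.038775842636823654, 0.09087923169136047) 52.323585510253906
hatch ((0.6046583652496338, -0.02711428701877594), (0.24990971386432648, 0.18445058166980743), 88.21669006347656) [ 0.60214824 -0.0273264   0.0884039 ]
mark 107 [ 0.54210844 -0.02417071  0.08963918]
jar [0.36  0.047 0.05 ] [0.419 0.135 0.088]
can [ 0.356 -0.174  0.05 ] [ 0.409 -0.122  0.168]
glue [ 0.391 -0.389  0.05 ] [ 0.456 -0.325  0.191]
cab [ 0.65956741 -0.39998445  0.11004331] [ 1.02521582 -0.10003811  0.44033491] [ 1.02521582 -0.1000847   0.24999837]
```

```bash
python3 - <<'E'
from h import *
go([.542,-.024,.24],down(np.radians(88.2)))
snap('scene','sc1'); P=cloud('sc1')
k=(P[...,0]>.62)&(P[...,0]<.9)&(P[...,1]<-.05)&(P[...,1]>-.22)&(P[...,2]>.1)&(P[...,2]<.3)
Q=P[k]
for y in np.arange(-.22,-.05,.02):
    q=Q[(Q[:,1]>y)&(Q[:,1]<y+.02)]
    if len(q): print(y.round(2),len(q),np.percentile(q[:,0],[0,10,50]).round(3))
E
```

```text
dp before turn [-1.0399 -0.9379  0.1275] rows 13.0
turn [-0.0003 -0.0001 -0.0483] rows 3.0 dp after [-0.7121 -1.2059  0.126 ]
-0.22 842 [0.682 0.685 0.767]
-0.2 833 [0.658 0.682 0.75 ]
-0.18 725 [0.662 0.684 0.78 ]
-0.16 737 [0.682 0.684 0.767]
-0.14 930 [0.682 0.685 0.768]
-0.12 188 [0.737 0.739 0.785]
```

```bash
python3 - <<'E'
from h import *
for n in ('sc1','top0'):
    P=cloud(n)
    k=(P[...,0]>.67)&(P[...,0]<.76)&(P[...,1]<-.05)&(P[...,1]>-.22)&(P[...,2]>.1)&(P[...,2]<.45)
    v,u=np.nonzero(k); Q=P[k]; print(n,len(Q),Q.min(0),Q.max(0))
    for zz in np.arange(.1,.45,.03):
        q=Q[(Q[:,2]>zz)&(Q[:,2]<zz+.03)]
        if len(q): print(zz.round(2),len(q),'ymax',q[:,1].max().round(3),'x',np.percentile(q[:,0],[0,20,50]).round(3))
im=cv2.imread('pics/sc1.png'); cv2.imwrite('pics/crop1.png',cv2.resize(im[130:330,240:500],(780,600),interpolation=2))
E
```

```text
sc1 1921 [ 0.6700656  -0.21988837  0.10109041] [ 0.75998212 -0.10903463  0.19220886]
0.1 356 ymax -0.126 x [0.682 0.684 0.685]
0.13 540 ymax -0.11 x [0.67  0.684 0.685]
0.16 827 ymax -0.109 x [0.682 0.685 0.717]
0.19 198 ymax -0.112 x [0.737 0.742 0.749]
top0 2192 [ 0.67006656 -0.21997928  0.10058063] [ 0.75999981 -0.10880239  0.19615832]
0.1 874 ymax -0.109 x [0.684 0.718 0.734]
0.13 243 ymax -0.109 x [0.67  0.684 0.685]
0.16 703 ymax -0.109 x [0.683 0.687 0.704]
0.19 372 ymax -0.11 x [0.737 0.742 0.749]
```

View pics/crop1.png

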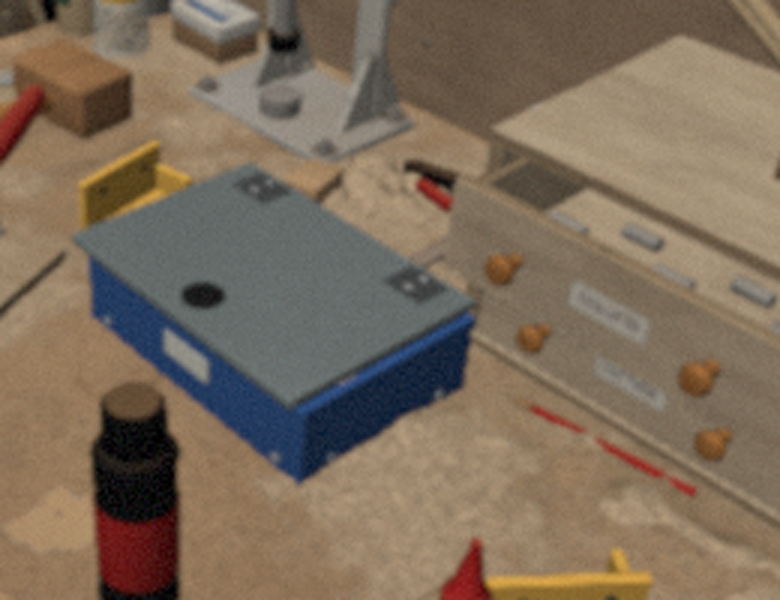

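```bash
python3 -m crank '[{"dp":[-0.0592,-0.08,0],"delta_rot":[0,0,-0.0161],"fingers":-1},{"dp":[-0.0592,-0.08,0],"delta_rot":[0,0,-0.0161],"fingers":-1},{"dp":[-0.0592,-0.08,0],"delta_rot":[0,0,-0.0161],"fingers":-1},{"dp":[-0.05,-0.08,0],"delta_rot":[0,0,0],"fingers":-1},{"dp":[-0.05,-0.08,0],"delta_rot":[0,0,0],"fingers":-1},{"dp":[-0.05,-0.08,0],"delta_rot":[0,0,0],"fingers":-1},{"dp":[-0.05,-0.08,0],"delta_rot":[0,0,0],"fingers":-1},{"dp":[-0.05,-0.08,0],"delta_rot":[0,0,0],"fingers":-1},{"dp":[-0.05,-0.08,0],"delta_rot":[0,0,0],"fingers":-1},{"dp":[-0.05,-0.08,0],"delta_rot":[0,0,0],"fingers":-1},{"dp":[-0.05,-0.08,0.02],"delta_rot":[0,0,0],"fingers":-1},{"dp":[-0.05,-0.08,0.02],"delta_rot":[0,0,0],"fingers":-1}]'; python3 - <<'E'
from h import *
go([.542,-.024,.175],down(np.radians(88.2)))
E
```

```text
t: 1.15
tcp_pos: [0.4429, 0.1513, 0.2869]
tool_rot: [0.016, 1.0, 0.0, 0.001]
force: [1.6, 0.4, -0.7]
finger_gap: 0.001
gripper_force: 0.0
dp before turn [-0.2088 -0.3443  0.224 ] rows 5.0
turn [ 0.      0.0002 -0.    ] rows 1.0 dp after [-0.2091 -0.3443  0.2237]
```

The crop shows the open drawer front just behind the chest's right rear corner, so I'll keep the gripper clear of it. Next I press the hatch.

```bash
python3 -m crank '[{"dp":[-0.042,-0.069,0.03],"delta_rot":[0,0,0],"fingers":-1},{"dp":[-0.042,-0.069,0.03],"delta_rot":[0,0,0],"fingers":-1},{"dp":[-0.042,-0.069,0.03],"delta_rot":[0,0,0],"fingers":-1},{"dp":[-0.042,-0.069,0.03],"delta_rot":[0,0,0],"fingers":-1},{"dp":[-0.042,-0.069,0.03],"delta_rot":[0,0,0],"fingers":-1},{"dp":[0,0,0.03],"delta_rot":[0,0,0],"fingers":-1},{"dp":[0,0,0.025],"delta_rot":[0,0,0],"fingers":-1},{"dp":[0,0,0],"delta_rot":[0,0,0],"fingers":-1}]'; python3 - <<'E'
from h import *
go([.542,-.024,.16])
E
```

```text
t: 1.82
tcp_pos: [0.537, -0.0175, 0.1839]
tool_rot: [0.017, 1.0, 0.001, -0.003]
force: [-0.3, 0.3, 0.5]
finger_gap: -0.001
gripper_force: 0.0
dp before turn [-0.0108 -0.0128  0.0478] rows 1.0
```

```bash
python3 -m crank '[{"dp":[-0.01,-0.012,0.01],"delta_rot":[0,0,0],"fingers":-1},{"dp":[0,0,0.012],"delta_rot":[0,0,0],"fingers":-1},{"dp":[0,0,0.012],"delta_rot":[0,0,0],"fingers":-1},{"dp":[0,0,0.01],"delta_rot":[0,0,0],"fingers":-1},{"dp":[0,0,0.008],"delta_rot":[0,0,0],"fingers":-1},{"dp":[0,0,0.006],"delta_rot":[0,0,0],"fingers":-1},{"dp":[0,0,0.0],"delta_rot":[0,0,0],"fingers":-1}]'
```

```text
t: 2.4
tcp_pos: [0.5428, -0.0225, 0.1576]
tool_rot: [0.015, 1.0, 0.0, -0.0]
force: [-0.9, 1.0, 2.6]
finger_gap: 0.0
gripper_force: 1.4
```

```bash
python3 -m crank '[{"dp":[0,0,0.006],"delta_rot":[0,0,0],"fingers":-1},{"dp":[0,0,0.005],"delta_rot":[0,0,0],"fingers":-1},{"dp":[0,0,0.0],"delta_rot":[0,0,0],"fingers":-1}]'
```

```text
t: 2.65
tcp_pos: [0.5427, -0.0225, 0.1531]
tool_rot: [0.015, 1.0, 0.0, -0.0]
force: [-2.8, 0.6, 9.1]
finger_gap: 0.002
gripper_force: 4.6
```

```bash
python3 -m crank '[{"dp":[0,0,0.004],"delta_rot":[0,0,0],"fingers":-1},{"dp":[0,0,0.0],"delta_rot":[0,0,0],"fingers":-1}]';python3 -m crank '[{"dp":[0,0,-0.02],"delta_rot":[0,0,0],"fingers":-1},{"dp":[0,0,-0.02],"delta_rot":[0,0,0],"fingers":-1},{"dp":[0,0,-0.03],"delta_rot":[0,0,0],"fingers":-1},{"dp":[0,0,-0.04],"delta_rot":[0,0,0],"fingers":-1},{"dp":[0,0,-0.06],"delta_rot":[0,0,0],"fingers":-1},{"dp":[0,0,-0.06],"delta_rot":[0,0,0],"fingers":-1},{"dp":[0.03,0,-0.06],"delta_rot":[0,0,0],"fingers":-1},{"dp":[0,0,0],"delta_rot":[0,0,0],"fingers":-1}]'; python3 - <<'E'
from h import *
snap('scene','sc2'); P=cloud('sc2')
im=cv2.imread('pics/sc2.png'); cv2.imwrite('pics/crop2.png',cv2.resize(im[90:330,200:500],(750,600),interpolation=2))
k=(P[...,0]>.49)&(P[...,0]<.56)&(P[...,1]>-.15)&(P[...,1]<-.05)&(P[...,2]>.08)&(P[...,2]<.2);Q=P[k];print(len(Q))
for x in np.arange(.5,.56,.01):
  q=Q[abs(Q[:,0]-x)<.005]; print(x.round(2),len(q), np.median(q[:,2]) if len(q) else '')
E
```

```text
t: 2.82
tcp_pos: [0.5426, -0.0224, 0.1528]
tool_rot: [0.015, 1.0, -0.0, 0.0]
force: [-5.4, 0.8, 21.0]
finger_gap: 0.002
gripper_force: 10.4
t: 3.48
tcp_pos: [0.5288, -0.0225, 0.3006]
tool_rot: [0.015, 1.0, -0.001, 0.004]
force: [0.5, 0.2, -0.5]
finger_gap: -0.003
gripper_force: 0.0
601
0.5 0 
0.51 0 
0.52 204 0.1314855667806214
0.53 124 0.13123659071349875
0.54 114 0.12839276551377488
0.55 107 0.12571170807908616
0.56 52 0.12377615684729454
```

View pics/crop2.png

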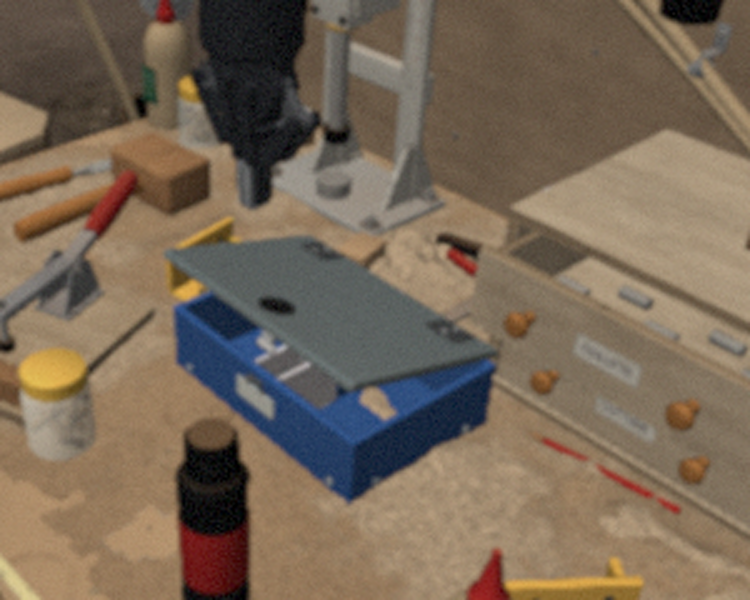

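The hatch has popped ajar. Its front edge measures z≈0.131, as expected. Now I pitch the tool forward for the lip.

```bash
python3 -m crank '[{"dp":[0,0,0],"delta_rot":[0,-0.0175,0],"fingers":-1},{"dp":[0,0,0],"delta_rot":[0,-0.0175,0],"fingers":-1},{"dp":[0,0,0],"delta_rot":[0,-0.0175,0],"fingers":-1},{"dp":[0,0,0],"delta_rot":[0,-0.0175,0],"fingers":-1},{"dp":[0,0,0],"delta_rot":[0,-0.0175,0],"fingers":-1},{"dp":[0,0,0],"delta_rot":[0,-0.0175,0],"fingers":-1},{"dp":[0,0,0],"delta_rot":[0,-0.0175,0],"fingers":-1},{"dp":[0,0,0],"delta_rot":[0,-0.0175,0],"fingers":-1},{"dp":[0,0,0],"delta_rot":[0,0,0],"fingers":-1}]'; python3 - <<'E'
from h import *
s=manip.sense(); print(s['q'].round(2), R.from_quat(s['tool_rot']).as_matrix().round(3))
go([.434,.033,.157])
E
```

```text
t: 4.28
tcp_pos: [0.5359, -0.0119, 0.3067]
tool_rot: [0.012, 0.942, 0.007, 0.337]
force: [-0.5, -0.5, -0.3]
finger_gap: -0.0
gripper_force: 0.0
[-0.32  0.31  2.04  0.98  0.25 -2.76] [[-0.773  0.018  0.634]
 [ 0.027  1.     0.005]
 [-0.634  0.021 -0.773]]
dp before turn [0.3498 0.0797 0.1027] rows 5.0
```

```bash
python3 -m crank '[{"dp":[0,0,0],"delta_rot":[0,0.0175,0],"fingers":-1},{"dp":[0,0,0],"delta_rot":[0,0.0175,0],"fingers":-1},{"dp":[0.04,0.02,0],"delta_rot":[0,0,0],"fingers":-1},{"dp":[0.06,0.02,0],"delta_rot":[0,0,0],"fingers":-1},{"dp":[0.06,0.02,0],"delta_rot":[0,0,0],"fingers":-1},{"dp":[0.06,0.02,0],"delta_rot":[0,0,0],"fingers":-1},{"dp":[0,0,0],"delta_rot":[0,0,0],"fingers":-1}]'; python3 - <<'E'
from h import *
s=manip.sense(); print(s['q'].round(2), R.from_quat(s['tool_rot']).as_matrix().round(3))
go([.434,.033,.157])
E
```

```text
t: 4.87
tcp_pos: [0.4542, 0.04, 0.2623]
tool_rot: [0.006, 0.96, 0.018, 0.28]
force: [-0.9, 0.2, 0.4]
finger_gap: -0.0
gripper_force: 0.0
[-0.24  0.31  2.2   1.1   0.18 -2.85] [[-0.843  0.001  0.538]
 [ 0.021  0.999  0.031]
 [-0.538  0.038 -0.842]]
dp before turn [ 0.1471 -0.0219  0.1551] rows 2.0
```

```bash
python3 -m crank '[{"dp":[0,0,0],"delta_rot":[0,0,0.0195],"fingers":-1},{"dp":[0,0,0],"delta_rot":[0,0,0.0195],"fingers":-1},{"dp":[0,0,0],"delta_rot":[0,0,0.0195],"fingers":-1},{"dp":[0,0,0],"delta_rot":[0,0,0.0195],"fingers":-1},{"dp":[0,0,0],"delta_rot":[0,0,0.0195],"fingers":-1},{"dp":[0,0,0],"delta_rot":[0,0,0.0195],"fingers":-1},{"dp":[0,0,0],"delta_rot":[0,0,0.0195],"fingers":-1},{"dp":[0,0,0],"delta_rot":[0,0,0.0195],"fingers":-1},{"dp":[0,0,0],"delta_rot":[0,0,0.0195],"fingers":-1},{"dp":[0,0,0],"delta_rot":[0,0,0.0195],"fingers":-1},{"dp":[0,0,0],"delta_rot":[0,0,0.0195],"fingers":-1},{"dp":[0,0,0],"delta_rot":[0,0,0.0195],"fingers":-1}]'
python3 -m crank '[{"dp":[0,0,0],"delta_rot":[0,0,0.0195],"fingers":-1},{"dp":[0,0,0],"delta_rot":[0,0,0.0195],"fingers":-1},{"dp":[0,0,0],"delta_rot":[0,0,0.0195],"fingers":-1},{"dp":[0,0,0],"delta_rot":[0,0,0.0195],"fingers":-1},{"dp":[0,0,0],"delta_rot":[0,0,0.0195],"fingers":-1},{"dp":[0,0,0],"delta_rot":[0,0,0.0195],"fingers":-1},{"dp":[0,0,0],"delta_rot":[0,0,0.0195],"fingers":-1},{"dp":[0,0,0],"delta_rot":[0,0,0.0195],"fingers":-1},{"dp":[0,0,0],"delta_rot":[0,0,0.0195],"fingers":-1},{"dp":[0,0,0],"delta_rot":[0,0,0.0195],"fingers":-1},{"dp":[0,0,0],"delta_rot":[0,0,0.0195],"fingers":-1},{"dp":[0,0,0],"delta_rot":[0,0,0.0195],"fingers":-1}]'
python3 -m crank '[{"dp":[0,0,0],"delta_rot":[0,0,0.0195],"fingers":-1},{"dp":[0,0,0],"delta_rot":[0,0.015,0.0],"fingers":-1},{"dp":[0,0,0],"delta_rot":[0,0.015,0.0],"fingers":-1},{"dp":[0,0,0],"delta_rot":[0,0.015,0.0],"fingers":-1},{"dp":[0,0,0],"delta_rot":[0,0.015,0.0],"fingers":-1},{"dp":[0,0,0],"delta_rot":[0,0,0.0],"fingers":-1},{"dp":[0,0,0],"delta_rot":[0,0,0.0],"fingers":-1}]'
python3 - <<'E'
from h import *
s=manip.sense(); print(s['q'].round(2), R.from_quat(s['tool_rot']).as_matrix().round(3))
go([.434,.033,.157])
E
```

```text
t: 5.87
tcp_pos: [0.4602, 0.037, 0.2649]
tool_rot: [0.649, 0.705, 0.204, 0.2]
force: [0.6, -0.7, 0.3]
finger_gap: 0.002
gripper_force: 0.0
t: 6.87
tcp_pos: [0.4603, 0.037, 0.2649]
tool_rot: [0.954, 0.087, 0.285, 0.012]
force: [-0.1, 0.3, 0.6]
finger_gap: -0.001
gripper_force: 0.0
t: 7.45
tcp_pos: [0.4568, 0.0482, 0.2614]
tool_rot: [0.945, 0.037, 0.323, -0.031]
force: [0.4, 0.3, -0.8]
finger_gap: 0.002
gripper_force: 0.0
[-0.26  0.33  2.25  1.82  0.25 -0.52] [[ 0.788  0.091  0.608]
 [ 0.05  -0.995  0.083]
 [ 0.613 -0.035 -0.789]]
dp before turn [-0.1654  0.0334  0.1345] rows 3.0
```

```bash
python3 -m crank '[{"dp":[0,0,0],"delta_rot":[0,0.009,0.0],"fingers":-1},{"dp":[0,0,0],"delta_rot":[0,0.009,0.0],"fingers":-1},{"dp":[0,0,0],"delta_rot":[0,0.009,0.0],"fingers":-1},{"dp":[0,0,0],"delta_rot":[0,0.009,0.0],"fingers":-1},{"dp":[0,0,0],"delta_rot":[0,0.009,0.0],"fingers":-1},{"dp":[0,0,0],"delta_rot":[0,0,0.0],"fingers":-1},{"dp":[0,0,0],"delta_rot":[0,0,0.0],"fingers":-1}]'
python3 - <<'E'
from h import *
s=manip.sense(); print(s['q'].round(2), R.from_quat(s['tool_rot']).as_matrix().round(3))
a=np.radians(36); z=np.array([np.cos(a),0,-np.sin(a)]);y=np.array([-.031,-.9995,0]);y/=np.linalg.norm(y);x=np.cross(y,z);x/=np.linalg.norm(x);y=np.cross(z,x)
go([.434,.033,.157],R.from_matrix(np.stack([x,y,z],1)))
E
```

```text
t: 8.03
tcp_pos: [0.4563, 0.0507, 0.2606]
tool_rot: [0.899, 0.034, 0.434, -0.041]
force: [0.7, -0.8, -0.3]
finger_gap: -0.001
gripper_force: 0.0
[-0.31  0.44  2.39  2.54  0.63 -1.29] [[ 0.621  0.097  0.778]
 [ 0.026 -0.994  0.104]
 [ 0.784 -0.045 -0.62 ]]
dp before turn [-0.191   0.0401  0.09  ] rows 3.0
turn [-0.0166  0.007   0.0066] rows 1.0 dp after [-0.1932  0.0389  0.0857]
```

```bash
python3 -m crank '[{"dp":[-0.03,0.005,-0.01],"delta_rot":[-0.008,0,0.003],"fingers":-1},{"dp":[-0.04,0.01,0.02],"delta_rot":[-0.008,0,0.003],"fingers":-1},{"dp":[-0.04,0.01,0.025],"delta_rot":[0,0,0.0],"fingers":-1},{"dp":[-0.04,0.01,0.025],"delta_rot":[0,0,0.0],"fingers":-1},{"dp":[-0.03,0,0.02],"delta_rot":[0,0,0.0],"fingers":-1},{"dp":[0,0,0],"delta_rot":[0,0,0.0],"fingers":-1}]'
python3 - <<'E'
from h import *
s=manip.sense(); print(s['q'].round(2), R.from_quat(s['tool_rot']).as_matrix().round(3), 'tip',s['tcp_pos']+.073*R.from_quat(s['tool_rot']).as_matrix()[:,2])
go([.440,.033,.157])
E
```

```text
t: 8.53
tcp_pos: [0.4622, 0.0376, 0.1708]
tool_rot: [0.905, -0.006, 0.426, -0.004]
force: [-0.4, 0.2, -0.1]
finger_gap: -0.001
gripper_force: 0.0
[-0.26  0.77  2.44  2.89  0.94 -1.58] [[ 0.637 -0.007  0.771]
 [-0.013 -1.     0.002]
 [ 0.771 -0.011 -0.637]] tip [0.51851595 0.03769754 0.12429227]
dp before turn [-0.0494  0.0097 -0.0168] rows 1.0
```

```bash
python3 -m crank '[{"dp":[0,0,0],"delta_rot":[0,-0.015,0],"fingers":-1},{"dp":[0,0,0],"delta_rot":[0,-0.013,0.0],"fingers":-1},{"dp":[-0.02,0,0],"delta_rot":[0,0,0.0],"fingers":-1},{"dp":[0,0,0],"delta_rot":[0,0,0.0],"fingers":-1}]'
python3 - <<'E'
from h import *
s=manip.sense(); print(s['q'].round(2), R.from_quat(s['tool_rot']).as_matrix()[:,2].round(3), 'tip',s['tcp_pos']+.073*R.from_quat(s['tool_rot']).as_matrix()[:,2])
go([.453,.037,.152])
E
```

```text
t: 8.87
tcp_pos: [0.4534, 0.0379, 0.1686]
tool_rot: [0.935, -0.005, 0.354, -0.003]
force: [-0.3, 0.2, -0.1]
finger_gap: 0.003
gripper_force: 0.0
[-0.25  0.66  2.38  2.86  0.63 -1.52] [ 0.663  0.002 -0.749] tip [0.50178862 0.03806215 0.11388847]
dp before turn [-0.0226  0.0021  0.0243] rows 1.0
```

```bash
python3 -m crank '[{"dp":[-0.022,0,0.024],"delta_rot":[0,0,0],"fingers":-1},{"dp":[0,0,0],"delta_rot":[0,0,0.0],"fingers":-1},{"dp":[0.02,0,0.018],"delta_rot":[0,0,0.0],"fingers":-1},{"dp":[0.02,0,0.018],"delta_rot":[0,0,0.0],"fingers":-1},{"dp":[0.01,0,0.009],"delta_rot":[0,0,0.0],"fingers":-1},{"dp":[0,0,0],"delta_rot":[0,0,0.0],"fingers":-1}]'
python3 - <<'E'
from h import *
s=manip.sense(); print(s['q'].round(2), R.from_quat(s['tool_rot']).as_matrix()[:,2].round(3), 'tip',s['tcp_pos']+.073*R.from_quat(s['tool_rot']).as_matrix()[:,2])
E
```

```text
t: 9.37
tcp_pos: [0.4876, 0.0374, 0.1513]
tool_rot: [0.935, -0.005, 0.354, -0.002]
force: [0.1, -0.1, -0.6]
finger_gap: 0.001
gripper_force: 0.4
[-0.22  0.7   2.3   2.87  0.59 -1.5 ] [ 0.663  0.001 -0.749] tip [0.53596523 0.03746751 0.09663786]
```

```bash
python3 -m crank '[{"dp":[0.008,0,-0.009],"delta_rot":[0,0,0],"fingers":-1},{"dp":[0.008,0,-0.009],"delta_rot":[0,0,0.0],"fingers":-1},{"dp":[0.017,0,-0.0075],"delta_rot":[0,0,0.0],"fingers":-1},{"dp":[0.017,0,-0.0075],"delta_rot":[0,0,0.0],"fingers":-1},{"dp":[0.017,0,-0.0075],"delta_rot":[0,0,0.0],"fingers":-1},{"dp":[0.017,0,-0.0075],"delta_rot":[0,0,0.0],"fingers":-1},{"dp":[0.017,0,-0.0075],"delta_rot":[0,0,0.0],"fingers":-1},{"dp":[0.017,0,-0.0075],"delta_rot":[0,0,0.0],"fingers":-1}]'
python3 - <<'E'
from h import *
s=manip.sense(); print(s['q'].round(2), R.from_quat(s['tool_rot']).as_matrix()[:,2].round(3), 'tip',s['tcp_pos']+.073*R.from_quat(s['tool_rot']).as_matrix()[:,2])
E
```

```text
t: 10.03
tcp_pos: [0.5086, 0.0366, 0.2137]
tool_rot: [0.936, -0.005, 0.352, -0.002]
force: [-0.6, 0.0, -2.5]
finger_gap: -0.005
gripper_force: 0.7
[-0.21  0.51  2.21  2.69  0.32 -1.28] [ 0.66   0.    -0.752] tip [0.55676457 0.03665615 0.15880939]
```

```bash
python3 -m crank '[{"dp":[0.0175,0,0.0015],"delta_rot":[0,0.0105,0],"fingers":-1},{"dp":[0.0175,0,0.002],"delta_rot":[0,0.0105,0.0],"fingers":-1},{"dp":[0.0175,0,0.003],"delta_rot":[0,0.0105,0.0],"fingers":-1},{"dp":[0.0175,0,0.0035],"delta_rot":[0,0.0105,0.0],"fingers":-1}]'
python3 - <<'E'
from h import *
s=manip.sense(); print(s['q'].round(2), R.from_quat(s['tool_rot']).as_matrix().round(3), 'tip',s['tcp_pos']+.073*R.from_quat(s['tool_rot']).as_matrix()[:,2])
E
```

```text
t: 10.37
tcp_pos: [0.5361, 0.0363, 0.2359]
tool_rot: [0.881, -0.006, 0.474, -0.002]
force: [-0.5, 0.7, -1.4]
finger_gap: 0.0
gripper_force: 0.9
[-0.22  0.58  2.25  2.86  0.68 -1.46] [[ 0.551 -0.008  0.834]
 [-0.011 -1.    -0.003]
 [ 0.834 -0.008 -0.551]] tip [0.59699439 0.0361516  0.19562728]
```

```bash
python3 -m crank '[{"dp":[0.0155,0,0.008],"delta_rot":[0,0,0],"fingers":-1},{"dp":[0.031,0,0.0165],"delta_rot":[0,0,0.0],"fingers":-1},{"dp":[0.031,0,0.0165],"delta_rot":[0,0,0.0],"fingers":-1},{"dp":[0.0155,0,0.008],"delta_rot":[0,0,0],"fingers":-1},{"dp":[0.02,0,0.018],"delta_rot":[0,0,0.0],"fingers":-1},{"dp":[0.02,0,0.018],"delta_rot":[0,0,0.0],"fingers":-1},{"dp":[0.02,0,0.018],"delta_rot":[0,0,0.0],"fingers":-1},{"dp":[0.02,0,0.018],"delta_rot":[0,0,0.0],"fingers":-1}]'
python3 - <<'E'
from h import *
s=manip.sense(); print(s['q'].round(2), R.from_quat(s['tool_rot']).as_matrix().round(3), 'tip',s['tcp_pos']+.073*R.from_quat(s['tool_rot']).as_matrix()[:,2])
E
python3 -m crank '[{"dp":[0.016,0,0.025],"delta_rot":[0,0,0],"fingers":-1},{"dp":[0.016,0,0.025],"delta_rot":[0,0,0.0],"fingers":-1},{"dp":[0.01,0,0.017],"delta_rot":[0,0,0.0],"fingers":-1},{"dp":[0,0,0],"delta_rot":[0,0,0],"fingers":-1}]'
python3 - <<'E'
from h import *
s=manip.sense(); print(s['q'].round(2), R.from_quat(s['tool_rot']).as_matrix().round(3), 'tip',s['tcp_pos']+.073*R.from_quat(s['tool_rot']).as_matrix()[:,2])
m,p,d=snap('scene','sc3'); cv2.imwrite('pics/crop3.png',p[90:390,100:500,::-1])
E
```

```text
t: 11.03
tcp_pos: [0.6346, 0.0352, 0.2743]
tool_rot: [0.881, -0.006, 0.472, -0.002]
force: [-0.2, 0.3, -0.4]
finger_gap: -0.002
gripper_force: 0.4
[-0.17  0.53  1.98  2.75  0.37 -1.29] [[ 0.554 -0.008  0.833]
 [-0.011 -1.    -0.003]
 [ 0.833 -0.008 -0.554]] tip [0.69541592 0.03496465 0.23384813]
t: 11.37
tcp_pos: [0.6713, 0.0349, 0.274]
tool_rot: [0.882, -0.006, 0.472, -0.002]
force: [-19.3, -3.6, 12.0]
finger_gap: -0.001
gripper_force: 10.4
[-0.16  0.56  1.89  2.72  0.31 -1.24] [[ 0.554 -0.01   0.832]
 [-0.013 -1.    -0.003]
 [ 0.832 -0.009 -0.554]] tip [0.73208607 0.03470588 0.23351102]
```

View pics/crop3.png

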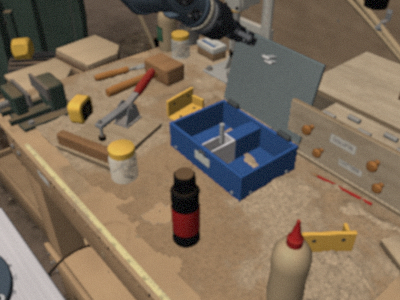

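The hatch is fully back against its stop: the plate stands behind the chest in the crop at about (275,85). I back off and return the tool to pointing down, moving towards bracket A.

```bash
python3 -m crank '[{"dp":[0,0,-0.04],"delta_rot":[0,0,0],"fingers":-1},{"dp":[0,0,-0.06],"delta_rot":[0,0,0.0],"fingers":-1},{"dp":[0,0,-0.06],"delta_rot":[0,-0.009,0.0],"fingers":-1},{"dp":[0,-0.05,0],"delta_rot":[0,-0.012,0],"fingers":0},{"dp":[0,-0.05,0],"delta_rot":[0,-0.012,0],"fingers":0},{"dp":[0,-0.05,0],"delta_rot":[0,-0.012,0],"fingers":0},{"dp":[0,-0.05,0],"delta_rot":[0,-0.012,0],"fingers":0},{"dp":[0,-0.03,0],"delta_rot":[0,-0.012,0],"fingers":0},{"dp":[0,-0.03,0],"delta_rot":[0,-0.012,0],"fingers":0},{"dp":[0,0,0],"delta_rot":[0,-0.012,0],"fingers":0},{"dp":[0,0,0],"delta_rot":[0,-0.012,0],"fingers":0},{"dp":[0,0,0],"delta_rot":[0,-0.012,0],"fingers":0}]'
python3 - <<'E'
from h import *
s=manip.sense(); print(s['q'].round(2), R.from_quat(s['tool_rot']).as_matrix().round(3))
go([.648,.209,.25],down(np.radians(-80.5)))
E
```

```text
t: 12.42
tcp_pos: [0.6115, 0.0881, 0.3116]
tool_rot: [0.931, 0.015, 0.361, -0.046]
force: [0.5, 0.0, -0.1]
finger_gap: 0.499
gripper_force: 0.0
[-0.1   0.4   1.88  0.88  0.21  0.64] [[ 0.738  0.062  0.672]
 [-0.004 -0.995  0.096]
 [ 0.675 -0.074 -0.734]]
dp before turn [-0.0304 -0.227   0.1629] rows 3.0
turn [-0.0051 -0.1187 -0.0201] rows 7.0 dp after [ 0.1119 -0.2264  0.1233]
```

```bash
python3 -m crank '[{"dp":[0,0,0],"delta_rot":[-0.0006,-0.015,-0.0025],"fingers":0},{"dp":[0,0,0],"delta_rot":[-0.0006,-0.015,-0.0025],"fingers":0},{"dp":[0,-0.04,0],"delta_rot":[-0.0006,-0.015,-0.0025],"fingers":0},{"dp":[0,-0.04,0],"delta_rot":[-0.0006,-0.015,-0.0025],"fingers":0},{"dp":[0,-0.04,0],"delta_rot":[-0.0006,-0.015,-0.0025],"fingers":0},{"dp":[0,-0.04,0],"delta_rot":[-0.0006,-0.015,-0.0025],"fingers":0},{"dp":[0,-0.04,0],"delta_rot":[-0.0006,-0.015,-0.0025],"fingers":0},{"dp":[0,-0.03,0],"delta_rot":[-0.0006,-0.015,-0.0025],"fingers":0},{"dp":[0,0,0],"delta_rot":[0,0,0],"fingers":0},{"dp":[0,0,0],"delta_rot":[0,0,0],"fingers":0}]'
python3 - <<'E'
from h import *
s=manip.sense(); print(s['q'].round(2))
go([.648,.209,.18],down(np.radians(-80.5)))
E
```

```text
t: 13.25
tcp_pos: [0.601, 0.2028, 0.3176]
tool_rot: [0.995, 0.082, 0.055, -0.016]
force: [-0.2, -0.2, -0.0]
finger_gap: 0.496
gripper_force: 0.0
[0.14 0.49 1.46 0.03 1.08 1.53]
dp before turn [0.0635 0.0096 0.284 ] rows 4.0
turn [-0.0036 -0.0178 -0.0001] rows 1.0 dp after [0.0947 0.0032 0.2753]
```

```bash
python3 -m crank '[{"dp":[0,0,0],"delta_rot":[-0.0036,-0.0178,0],"fingers":0},{"dp":[0.03,0.001,0.06],"delta_rot":[0,0,0],"fingers":0},{"dp":[0.03,0.001,0.06],"delta_rot":[0,0,0],"fingers":0},{"dp":[0.03,0.001,0.06],"delta_rot":[0,0,0],"fingers":0},{"dp":[0.004,0,0.06],"delta_rot":[0,0,0],"fingers":0},{"dp":[0,0,0],"delta_rot":[0,0,0],"fingers":0}]'
python3 - <<'E'
from h import *
go([.648,.209,.089],down(np.radians(-80.5)))
snap('wrist','w1'); P=cloud('w1'); p=np.load('pics/w1.npz')['p']
hsv=cv2.cvtColor(p,cv2.COLOR_RGB2HSV)
m=(hsv[...,0]>18)&(hsv[...,0]<32)&(hsv[...,1]>150)&(hsv[...,2]>60)&(P[...,2]>.044)&(P[...,2]<.062)&(np.hypot(P[...,0]-.648,P[...,1]-.209)<.07)
Q=P[m][:,:2].astype(np.float32); print(len(Q), cv2.minAreaRect(Q) if len(Q)>5 else '')
E
```

```text
t: 13.75
tcp_pos: [0.6439, 0.2063, 0.1906]
tool_rot: [0.997, 0.081, -0.007, 0.0]
force: [-0.8, -0.4, -1.3]
finger_gap: 0.501
gripper_force: 0.0
dp before turn [ 0.0118 -0.0039  0.2031] rows 3.0
turn [-0.0001  0.0023 -0.0006] rows 1.0 dp after [ 0.009  -0.004   0.2032]
218 ((0.6637208461761475, 0.2083025872707367), (0.0771200880408287, 0.006756067741662264), 14.174651145935059)
```

```bash
python3 -m crank '[{"dp":[0.009,-0.004,0.05],"delta_rot":[0,0.0023,0],"fingers":0},{"dp":[0,0,0.06],"delta_rot":[0,0,0],"fingers":0},{"dp":[0,0,0.05],"delta_rot":[0,0,0],"fingers":0},{"dp":[0,0,0.03],"delta_rot":[0,0,0],"fingers":0},{"dp":[0,0,0.013],"delta_rot":[0,0,0],"fingers":0},{"dp":[0,0,0],"delta_rot":[0,0,0],"fingers":-1},{"dp":[0,0,0],"delta_rot":[0,0,0],"fingers":-1},{"dp":[0,0,0],"delta_rot":[0,0,0],"fingers":-1},{"dp":[0,0,0],"delta_rot":[0,0,0],"fingers":-1},{"dp":[0,0,0],"delta_rot":[0,0,0],"fingers":-1},{"dp":[0,0,0],"delta_rot":[0,0,0],"fingers":-1}]' 60
python3 - <<'E'
from h import *
s=manip.sense(); print(s['q'].round(2))
# right bin: flange along chest x (-1.8deg); bracket origin = grip - 19mm along local +y
c=np.array([.612,-.0264]); ex=np.array([.9995,-.031]); ey=np.array([.031,.9995])
g=c-.012*ex+(-.0675+.019)*ey; print('target grip',g)
go([g[0],g[1],.22],down(np.radians(-91.8)))
E
```

```text
t: 14.72
tcp_pos: [0.6541, 0.2117, 0.0983]
tool_rot: [0.997, 0.082, 0.008, -0.001]
force: [-0.6, -0.4, 7.3]
finger_gap: 0.08
gripper_force: 62.9
[0.15 0.86 1.4  0.   0.87 1.56]
target grip [ 0.5985025  -0.07450375]
dp before turn [-0.1991  0.5464 -0.2471] rows 7.0
turn [-0.0004 -0.0027  0.0312] rows 2.0 dp after [-0.0931  0.5757 -0.2433]
```

```bash
python3 -m crank '[{"dp":[0,0,-0.02],"delta_rot":[0,0,0],"fingers":-1},{"dp":[0,0,-0.04],"delta_rot":[0,0,0],"fingers":-1},{"dp":[0,0,-0.06],"delta_rot":[0,0,0],"fingers":-1},{"dp":[0,0,-0.07],"delta_rot":[0,0,0],"fingers":-1},{"dp":[0,0,-0.06],"delta_rot":[0,0,0],"fingers":-1},{"dp":[0,0,0],"delta_rot":[0,0,0],"fingers":-1}]'
python3 - <<'E'
from h import *
s=manip.sense(); print(s['q'].round(3))
m,p,d=snap('scene','sc4'); m,w,d=snap('wrist','w2')
cv2.imwrite('pics/c4.png',np.hstack([cv2.resize(p[80:260,220:420,::-1],(400,360)),cv2.resize(w[:,:,::-1],(400,360))]))
E
```

```text
t: 15.22
tcp_pos: [0.6543, 0.2121, 0.2289]
tool_rot: [0.997, 0.082, 0.013, -0.002]
force: [1.5, 1.3, -1.6]
finger_gap: 0.086
gripper_force: 61.9
[0.151 0.686 1.345 0.002 1.084 1.557]
```

View pics/c4.png

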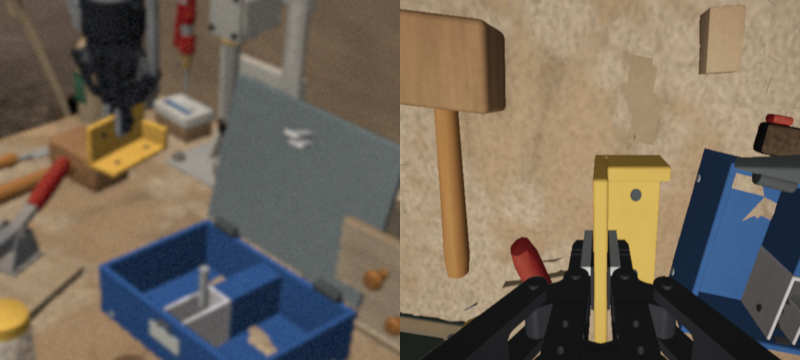

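The bracket is held level, with the cheek at the far end. I check its offset in the grip, the hatch, and the chest pose.

```bash
python3 - <<'E'
from h import *
s=manip.sense(); t=s['tcp_pos']
P=cloud('w2'); p=np.load('pics/w2.npz')['p']
hsv=cv2.cvtColor(p,cv2.COLOR_RGB2HSV)
m=(hsv[...,0]>18)&(hsv[...,0]<32)&(hsv[...,1]>130)&(hsv[...,2]>60)&(P[...,2]>.1)&(P[...,2]<.25)&(np.hypot(P[...,0]-t[0],P[...,1]-t[1])<.09)
Q=P[m]; print(len(Q),np.percentile(Q[:,2],[1,20,50,80,95,99]).round(3))
top=Q[Q[:,2]>np.percentile(Q[:,2],99)-.008]; 
e=np.array([np.cos(np.radians(9.5)),np.sin(np.radians(9.5))]); 
for S in (top,Q): a=(S[:,:2]-t[:2])@e; n=(S[:,:2]-t[:2])@[-e[1],e[0]]; print('along',a.min(),a.max(),'across',n.min(),n.max())
b=Q[Q[:,2]<.15]; A=np.c_[b[:,:2],np.ones(len(b))]; print('base plane',np.linalg.lstsq(A,b[:,2],rcond=None)[0], b[:,2].mean())
m,pp,d=snap('top','t5'); T=cloud('t5'); hsv=cv2.cvtColor(pp,cv2.COLOR_RGB2HSV)
k=(T[...,2]>.06)&(T[...,2]<.08)&(hsv[...,0]>95)&(hsv[...,0]<130)&(hsv[...,1]>120)&(abs(T[...,0]-.6)<.15)&(abs(T[...,1]+.03)<.2)
print('rim',k.sum(),cv2.minAreaRect(T[k][:,:2].astype(np.float32)))
v,u=np.nonzero((hsv[...,0]>18)&(hsv[...,0]<32)&(hsv[...,1]>130)&(abs(T[...,0]-.56)<.1)&(abs(T[...,1]+.34)<.08)&(T[...,2]>.046)&(T[...,2]<.065)); print('B top',len(v),T[v,u].mean(0))
E
```

```text
16765 [0.132 0.133 0.143 0.179 0.18  0.186]
along -0.03737234317486074 0.04923015849361821 across -0.024398405567711674 0.051835421800545456
along -0.03737234317486074 0.04956838911735105 across -0.040843405585878206 0.051835421800545456
base plane [0.0814413  0.0082706  0.07832969] 0.13428584952294395
rim 1386 ((0.6106526851654053, -0.02605118602514267), (0.2427673041820526, 0.1683758795261383), 88.18262481689453)
B top 147 [ 0.5531081  -0.34175405  0.05230591]
```

```bash
python3 - <<'E'
from h import *
c=np.array([.6107,-.026]); ex=np.array([.9995,-.031]); ey=np.array([.031,.9995])
g=c-.012*ex+(-.0485)*ey; print(g)
go([g[0],g[1],.229],down(np.radians(-91.8)))
E
```

```text
[ 0.5972025  -0.07410375]
dp before turn [-0.1977  0.5457 -0.0194] rows 7.0
turn [-0.0004 -0.0018  0.0311] rows 2.0 dp after [-0.088   0.5737 -0.0165]
```

```bash
python3 -m crank '[{"dp":[-0.03,0,0],"delta_rot":[0,-0.001,0.0155],"fingers":-1},{"dp":[-0.05,0,0],"delta_rot":[0,-0.001,0.0155],"fingers":-1},{"dp":[-0.02,0.03,0],"delta_rot":[0,0,0],"fingers":-1},{"dp":[0,0.06,0],"delta_rot":[0,0,0],"fingers":-1},{"dp":[0,0.07,0],"delta_rot":[0,0,0],"fingers":-1},{"dp":[0,0.07,0],"delta_rot":[0,0,0],"fingers":-1},{"dp":[0,0.07,0],"delta_rot":[0,0,0],"fingers":-1},{"dp":[0,0.07,0],"delta_rot":[0,0,0],"fingers":-1},{"dp":[0,0.07,0],"delta_rot":[0,0,0],"fingers":-1},{"dp":[0,0.06,0],"delta_rot":[0,0,0],"fingers":-1},{"dp":[0,0.04,0],"delta_rot":[0,0,0],"fingers":-1},{"dp":[0,0,0],"delta_rot":[0,0,0],"fingers":-1}]'
python3 - <<'E'
from h import *
go([.5972,-.0741,.105],down(np.radians(-91.8)))
s=manip.sense();print(s['q'].round(2),s['gripper_force'])
E
```

```text
t: 16.37
tcp_pos: [0.5921, -0.0666, 0.2177]
tool_rot: [1.0, -0.018, -0.002, -0.001]
force: [0.3, 0.5, -2.5]
finger_gap: 0.08
gripper_force: 61.7
dp before turn [0.0116 0.0149 0.2254] rows 3.0
turn [-0.0003  0.0006 -0.0006] rows 1.0 dp after [0.0107 0.0146 0.2255]
[-0.3   0.6   1.58  0.    0.96  1.31] 61.734570264816284
```

```bash
python3 -m crank '[{"dp":[0.011,0.0148,0.02],"delta_rot":[0,0.0006,-0.0006],"fingers":-1},{"dp":[0,0,0.03],"delta_rot":[0,0,0],"fingers":-1},{"dp":[0,0,0.04],"delta_rot":[0,0,0],"fingers":-1},{"dp":[0,0,0.04],"delta_rot":[0,0,0],"fingers":-1},{"dp":[0,0,0.04],"delta_rot":[0,0,0],"fingers":-1},{"dp":[0,0,0.02],"delta_rot":[0,0,0],"fingers":-1},{"dp":[0,0,0.012],"delta_rot":[0,0,0],"fingers":-1},{"dp":[0,0,0],"delta_rot":[0,0,0],"fingers":-1}]'
python3 - <<'E'
from h import *
go([.5972,-.0741,.105],down(np.radians(-91.8)))
E
```

```text
t: 17.03
tcp_pos: [0.5991, -0.0691, 0.1173]
tool_rot: [1.0, -0.013, 0.002, -0.001]
force: [1.9, 0.4, -2.7]
finger_gap: 0.084
gripper_force: 62.3
dp before turn [-0.0036  0.0101  0.0245] rows 1.0
turn [-0.0005 -0.0005  0.0008] rows 1.0 dp after [-0.0034  0.01    0.0246]
```

```bash
python3 -m crank '[{"dp":[-0.003,0.01,0.006],"delta_rot":[0,0,0],"fingers":-1},{"dp":[0,0,0.008],"delta_rot":[0,0,0],"fingers":-1},{"dp":[0,0,0.006],"delta_rot":[0,0,0],"fingers":-1},{"dp":[0,0,0],"delta_rot":[0,0,0],"fingers":-1}]'
```

```text
t: 17.37
tcp_pos: [0.5987, -0.0753, 0.1096]
tool_rot: [1.0, -0.014, 0.004, -0.001]
force: [5.5, -1.7, -1.7]
finger_gap: 0.078
gripper_force: 62.4
```

```bash
python3 -m crank '[{"dp":[0,0,0.005],"delta_rot":[0,0,0],"fingers":-1},{"dp":[0,0,0.004],"delta_rot":[0,0,0],"fingers":-1},{"dp":[0,0,0],"delta_rot":[0,0,0],"fingers":-1}]'; python3 - <<'E'
from h import *
m,w,d=snap('wrist','w3'); m,p,d2=snap('scene','sc5')
cv2.imwrite('pics/c5.png',np.hstack([cv2.resize(p[80:260,220:420,::-1],(400,360)),cv2.resize(w[:,:,::-1],(400,360))]))
E
```

```text
t: 17.62
tcp_pos: [0.5988, -0.0751, 0.105]
tool_rot: [1.0, -0.014, 0.004, -0.001]
force: [6.7, 0.1, -3.7]
finger_gap: 0.084
gripper_force: 62.5
```

View pics/c5.png

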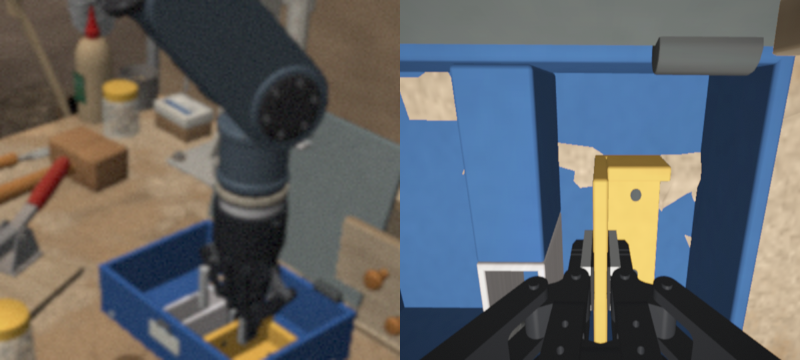

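```bash
python3 -m crank '[{"dp":[0,0,0.004],"delta_rot":[0,0,0],"fingers":-1},{"dp":[0,0,0.003],"delta_rot":[0,0,0],"fingers":-1},{"dp":[0,0,0],"delta_rot":[0,0,0],"fingers":-1}]'; python3 - <<'E'
from h import *
s=manip.sense(); t=s['tcp_pos']
P=cloud('w3'); p=np.load('pics/w3.npz')['p']
hsv=cv2.cvtColor(p,cv2.COLOR_RGB2HSV)
m=(hsv[...,0]>18)&(hsv[...,0]<32)&(hsv[...,1]>130)&(hsv[...,2]>60)&(P[...,2]>.0)&(P[...,2]<.09)&(np.hypot(P[...,0]-t[0],P[...,1]-t[1])<.09)
Q=P[m]; print(len(Q),np.percentile(Q[:,2],[1,5,20,50,80,95,99]).round(4), 'xmax',np.percentile(Q[:,0],99.5))
E
```

```text
t: 17.97
tcp_pos: [0.5988, -0.075, 0.1044]
tool_rot: [1.0, -0.014, 0.004, -0.001]
force: [1.1, -0.8, 14.8]
finger_gap: 0.08
gripper_force: 65.2
14376 [0.0113 0.0118 0.0124 0.0241 0.0581 0.0592 0.063 ] xmax 0.6452849920331546
```

```bash
python3 -m crank '[{"dp":[0,0,-0.002],"delta_rot":[0,0,0],"fingers":-1},{"dp":[0,0,0],"delta_rot":[0,0,0],"fingers":-0.55},{"dp":[0,0,0],"delta_rot":[0,0,0],"fingers":-0.55},{"dp":[0,0,0],"delta_rot":[0,0,0],"fingers":-0.55},{"dp":[0,0,-0.02],"delta_rot":[0,0,0],"fingers":-0.55},{"dp":[0,0,-0.05],"delta_rot":[0,0,0],"fingers":-0.55},{"dp":[0,0,-0.07],"delta_rot":[0,0,0],"fingers":-0.55},{"dp":[0,0,-0.07],"delta_rot":[0,0,0],"fingers":-0.55},{"dp":[0,0,-0.07],"delta_rot":[0,0,0],"fingers":-0.55},{"dp":[0,0,-0.07],"delta_rot":[0,0,0],"fingers":0},{"dp":[0,0,-0.04],"delta_rot":[0,0,0],"fingers":0},{"dp":[0,0,0],"delta_rot":[0,0,0],"fingers":0}]'
python3 - <<'E'
from h import *
m,w,d=snap('wrist','w4'); P=cloud('w4'); p=w
hsv=cv2.cvtColor(p,cv2.COLOR_RGB2HSV)
m=(hsv[...,0]>18)&(hsv[...,0]<32)&(hsv[...,1]>130)&(hsv[...,2]>60)&(P[...,2]>.0)&(P[...,2]<.09)&(abs(P[...,0]-.6)<.09)&(abs(P[...,1]+.09)<.05)
Q=P[m]; print(len(Q),np.percentile(Q[:,2],[1,5,20,50,80,95,99]).round(4),cv2.minAreaRect(Q[:,:2].astype(np.float32)))
for yaw in (51.9,-128.1): go([.5533,-.3418,.32],down(np.radians(yaw)))
E
```

```text
t: 18.97
tcp_pos: [0.5972, -0.0753, 0.302]
tool_rot: [1.0, -0.013, 0.005, 0.0]
force: [0.2, 0.2, -0.5]
finger_gap: 0.499
gripper_force: 0.0
4844 [0.0103 0.0108 0.0115 0.0124 0.0567 0.0584 0.0591] ((0.58965665102005, -0.09242112934589386), (0.04490020498633385, 0.1108030304312706), 87.55970764160156)
dp before turn [-0.0715  0.5355 -0.0424] rows 7.0
turn [ 0.0012 -0.0006 -0.3983] rows 21.0 dp after [-0.2618 -0.4727 -0.0415]
dp before turn [-0.0715  0.5355 -0.0424] rows 7.0
turn [-0.0005 -0.0009  0.1017] rows 6.0 dp after [ 0.2618  0.4727 -0.0415]
```

Bracket A stands in the right bin, with its base top at z≈0.012 and its centre near (0.59,−0.092). Now bracket B.

```bash
python3 -m crank '[{"dp":[0,0.05,-0.01],"delta_rot":[0,0,0.017],"fingers":0},{"dp":[0,0.06,-0.01],"delta_rot":[0,0,0.017],"fingers":0},{"dp":[0,0.07,-0.01],"delta_rot":[0,0,0.017],"fingers":0},{"dp":[0,0.07,-0.01],"delta_rot":[0,0,0.017],"fingers":0},{"dp":[0.04,0.06,0],"delta_rot":[0,0,0.017],"fingers":0},{"dp":[0.05,0.06,0],"delta_rot":[0,0,0.017],"fingers":0},{"dp":[0.05,0.06,0],"delta_rot":[0,0,0],"fingers":0},{"dp":[0,0,0],"delta_rot":[0,0,0],"fingers":0}]'
python3 - <<'E'
from h import *
go([.5533,-.3418,.19],down(np.radians(-128.1)))
E
```

```text
t: 19.68
tcp_pos: [0.5811, -0.3172, 0.3136]
tool_rot: [0.944, -0.33, 0.0, -0.0]
force: [1.1, 0.6, -0.0]
finger_gap: 0.497
gripper_force: 0.0
dp before turn [-0.0129  0.0732  0.2471] rows 4.0
turn [-0.0001 -0.0001 -0.0013] rows 1.0 dp after [-0.0134  0.0729  0.2472]
```

```bash
python3 -m crank '[{"dp":[-0.007,0.037,0.02],"delta_rot":[0,0,-0.0013],"fingers":0},{"dp":[-0.006,0.036,0.05],"delta_rot":[0,0,0],"fingers":0},{"dp":[0,0,0.06],"delta_rot":[0,0,0],"fingers":0},{"dp":[0,0,0.06],"delta_rot":[0,0,0],"fingers":0},{"dp":[0,0,0.05],"delta_rot":[0,0,0],"fingers":0},{"dp":[0,0,0],"delta_rot":[0,0,0],"fingers":0}]'
python3 - <<'E'
from h import *
go([.5533,-.3418,.095],down(np.radians(-128.1)))
snap('wrist','w5'); P=cloud('w5'); p=np.load('pics/w5.npz')['p']
hsv=cv2.cvtColor(p,cv2.COLOR_RGB2HSV)
m=(hsv[...,0]>18)&(hsv[...,0]<32)&(hsv[...,1]>150)&(hsv[...,2]>60)&(P[...,2]>.044)&(P[...,2]<.062)&(np.hypot(P[...,0]-.5533,P[...,1]+.3418)<.07)
Q=P[m][:,:2].astype(np.float32); print(len(Q), cv2.minAreaRect(Q) if len(Q)>5 else '')
E
```

```text
t: 20.18
tcp_pos: [0.5509, -0.3312, 0.1883]
tool_rot: [0.946, -0.324, -0.007, -0.005]
force: [-0.1, 0.9, -1.6]
finger_gap: 0.5
gripper_force: 0.0
dp before turn [0.0198 0.0146 0.1863] rows 3.0
turn [-0.0008  0.0026  0.0009] rows 1.0 dp after [0.0169 0.0136 0.1866]
656 ((0.5568293929100037, -0.3439032733440399), (0.007354857865720987, 0.0980394035577774), 51.91048049926758)
```

```bash
python3 -m crank '[{"dp":[0.023,0.0136,0.03],"delta_rot":[-0.0008,0.0026,0.0009],"fingers":0},{"dp":[0,0,0.06],"delta_rot":[0,0,0],"fingers":0},{"dp":[0,0,0.05],"delta_rot":[0,0,0],"fingers":0},{"dp":[0,0,0.03],"delta_rot":[0,0,0],"fingers":0},{"dp":[0,0,0.014],"delta_rot":[0,0,0],"fingers":0},{"dp":[0,0,0],"delta_rot":[0,0,0],"fingers":-1},{"dp":[0,0,0],"delta_rot":[0,0,0],"fingers":-1},{"dp":[0,0,0],"delta_rot":[0,0,0],"fingers":-1},{"dp":[0,0,0],"delta_rot":[0,0,0],"fingers":-1},{"dp":[0,0,0],"delta_rot":[0,0,0],"fingers":-1},{"dp":[0,0,0],"delta_rot":[0,0,0],"fingers":-1}]' 60
```

```text
t: 21.15
tcp_pos: [0.5624, -0.3487, 0.1064]
tool_rot: [0.945, -0.326, 0.01, 0.004]
force: [-0.6, 0.3, 5.8]
finger_gap: 0.08
gripper_force: 61.7
```

```bash
python3 -m crank '[{"dp":[0,0,0],"delta_rot":[0,0,0],"fingers":-0.4},{"dp":[0,0,0],"delta_rot":[0,0,0],"fingers":-0.4},{"dp":[0,0,0],"delta_rot":[0,0,0],"fingers":-0.4}]'; python3 -m crank '[{"dp":[0,0,0.015],"delta_rot":[0,-0.002,0],"fingers":-0.4},{"dp":[0,0,0.015],"delta_rot":[0,0,0],"fingers":-0.4},{"dp":[0,0,0],"delta_rot":[0,0,0],"fingers":-0.4}]'
```

```text
t: 21.4
tcp_pos: [0.5613, -0.3479, 0.1043]
tool_rot: [0.945, -0.327, 0.008, 0.003]
force: [0.4, 0.1, -1.1]
finger_gap: 0.299
gripper_force: 0.0
t: 21.65
tcp_pos: [0.5607, -0.3475, 0.0871]
tool_rot: [0.945, -0.327, 0.001, 0.001]
force: [0.3, 0.0, -0.6]
finger_gap: 0.302
gripper_force: 0.0
```

```bash
python3 -m crank '[{"dp":[0,0,0],"delta_rot":[0,0,0],"fingers":-1},{"dp":[0,0,0],"delta_rot":[0,0,0],"fingers":-1},{"dp":[0,0,0],"delta_rot":[0,0,0],"fingers":-1},{"dp":[0,0,0],"delta_rot":[0,0,0],"fingers":-1},{"dp":[0,0,0],"delta_rot":[0,0,0],"fingers":-1}]' 60; python3 -c "
from h import *
print(manip.sense()['tcp_pos'])"; python3 -m crank '[{"dp":[0,0,-0.02],"delta_rot":[0,0,0],"fingers":-1},{"dp":[0,0,-0.05],"delta_rot":[0,0,0],"fingers":-1},{"dp":[0,0,-0.07],"delta_rot":[0,0,0],"fingers":-1},{"dp":[0,0,-0.07],"delta_rot":[0,0,0],"fingers":-1},{"dp":[0,0,-0.07],"delta_rot":[0,0,0],"fingers":-1},{"dp":[0,0,-0.07],"delta_rot":[0,0,0],"fingers":-1},{"dp":[0,0,-0.02],"delta_rot":[0,0,0],"fingers":-1},{"dp":[0,0,0],"delta_rot":[0,0,0],"fingers":-1}]'
python3 - <<'E'
from h import *
c=np.array([.6107,-.026]); ex=np.array([.9995,-.031]); ey=np.array([.031,.9995])
g=c-.012*ex+.0485*ey; print(g)
s=manip.sense(); t=s['tcp_pos']
snap('wrist','w6'); P=cloud('w6'); p=np.load('pics/w6.npz')['p']
hsv=cv2.cvtColor(p,cv2.COLOR_RGB2HSV)
m=(hsv[...,0]>18)&(hsv[...,0]<32)&(hsv[...,1]>130)&(hsv[...,2]>60)&(P[...,2]>t[2]-.12)&(P[...,2]<t[2])&(np.hypot(P[...,0]-t[0],P[...,1]-t[1])<.09)
Q=P[m]; print(len(Q),(np.percentile(Q[:,2],[1,5,20,50,80,95,99])-t[2]).round(4),'along max',np.percentile((Q[:,:2]-t[:2])@[.787,-.617],99.5))
go([g[0],g[1],.29],down(np.radians(-91.8)))
E
```

```text
t: 22.07
tcp_pos: [0.5616, -0.3482, 0.0893]
tool_rot: [0.945, -0.327, 0.003, 0.001]
force: [-0.0, 0.8, -1.0]
finger_gap: 0.084
gripper_force: 59.5
[ 0.5615858  -0.34815499  0.08934914]
t: 22.73
tcp_pos: [0.5623, -0.3485, 0.2794]
tool_rot: [0.945, -0.326, 0.007, 0.003]
force: [0.4, -0.4, -1.4]
finger_gap: 0.085
gripper_force: 59.5
[0.6002095  0.02284775]
17058 [-0.0839 -0.0833 -0.0827 -0.0668 -0.0369 -0.0359 -0.0352] along max 0.04411754524445872
dp before turn [-0.3955 -0.6311 -0.0318] rows 8.0
turn [ 0.0006 -0.0014 -0.1009] rows 6.0 dp after [ 0.0548 -0.743  -0.0275]
```

```bash
python3 -m crank '[{"dp":[0,-0.03,-0.01],"delta_rot":[0,0,-0.0168],"fingers":-1},{"dp":[-0.03,-0.04,-0.01],"delta_rot":[0,0,-0.0168],"fingers":-1},{"dp":[-0.02,-0.06,-0.01],"delta_rot":[0,0,-0.0168],"fingers":-1},{"dp":[0,-0.06,0],"delta_rot":[0,0,-0.0168],"fingers":-1},{"dp":[0,-0.06,0],"delta_rot":[0,0,-0.0168],"fingers":-1},{"dp":[0,-0.06,0],"delta_rot":[0,0,-0.0168],"fingers":-1},{"dp":[0,-0.07,0],"delta_rot":[0,0,0],"fingers":-1},{"dp":[0,-0.07,0],"delta_rot":[0,0,0],"fingers":-1},{"dp":[0,-0.07,0],"delta_rot":[0,0,0],"fingers":-1},{"dp":[0,-0.07,0],"delta_rot":[0,0,0],"fingers":-1},{"dp":[0,-0.04,0],"delta_rot":[0,0,0],"fingers":-1},{"dp":[0,0,0],"delta_rot":[0,0,0],"fingers":-1}]'
python3 - <<'E'
from h import *
go([.602,.0228,.20],down(np.radians(-91.8)))
E
```

```text
t: 23.78
tcp_pos: [0.5967, -0.0274, 0.2851]
tool_rot: [1.0, -0.014, -0.002, 0.0]
force: [-0.1, 0.5, -2.2]
finger_gap: 0.086
gripper_force: 59.5
dp before turn [ 0.0084 -0.1007  0.17  ] rows 3.0
turn [0.0001 0.0005 0.0007] rows 1.0 dp after [ 0.0074 -0.1007  0.1701]
```

```bash
python3 -m crank '[{"dp":[0.004,-0.05,0.01],"delta_rot":[0,0.0005,0.0007],"fingers":-1},{"dp":[0.004,-0.05,0.02],"delta_rot":[0,0,0],"fingers":-1},{"dp":[0,0,0.06],"delta_rot":[0,0,0],"fingers":-1},{"dp":[0,0,0.07],"delta_rot":[0,0,0],"fingers":-1},{"dp":[0,0,0.06],"delta_rot":[0,0,0],"fingers":-1},{"dp":[0,0,0],"delta_rot":[0,0,0],"fingers":-1},{"dp":[0,0,0],"delta_rot":[0,0,0],"fingers":-1}]'
python3 - <<'E'
from h import *
go([.602,.0228,.095],down(np.radians(-91.8)))
E
```

```text
t: 24.37
tcp_pos: [0.6033, 0.0167, 0.1749]
tool_rot: [1.0, -0.018, -0.0, 0.002]
force: [0.1, -0.8, -0.5]
finger_gap: 0.084
gripper_force: 59.3
dp before turn [-0.0029 -0.0125  0.1597] rows 2.0
turn [ 0.0005  0.0001 -0.0009] rows 1.0 dp after [-0.0029 -0.0121  0.1598]
```

```bash
python3 -m crank '[{"dp":[-0.003,-0.0123,0.02],"delta_rot":[0,0,-0.0009],"fingers":-1},{"dp":[0,0,0.04],"delta_rot":[0,0,0],"fingers":-1},{"dp":[0,0,0.04],"delta_rot":[0,0,0],"fingers":-1},{"dp":[0,0,0.025],"delta_rot":[0,0,0],"fingers":-1},{"dp":[0,0,0.01],"delta_rot":[0,0,0],"fingers":-1},{"dp":[0,0,0],"delta_rot":[0,0,0],"fingers":-1}]'
python3 - <<'E'
from h import *
go([.602,.0228,.095],down(np.radians(-91.8)))
E
```

```text
t: 24.87
tcp_pos: [0.6045, 0.0229, 0.1102]
tool_rot: [1.0, -0.015, 0.003, 0.002]
force: [0.4, 0.4, -1.8]
finger_gap: 0.083
gripper_force: 59.5
dp before turn [-0.0051  0.0003  0.0303] rows 1.0
turn [ 0.0006 -0.0011  0.0001] rows 1.0 dp after [-0.0049  0.0004  0.0303]
```

```bash
python3 -m crank '[{"dp":[0,0,0.01],"delta_rot":[0,0,0],"fingers":-1},{"dp":[0,0,0.008],"delta_rot":[0,0,0],"fingers":-1},{"dp":[0,0,0.006],"delta_rot":[0,0,0],"fingers":-1},{"dp":[0,0,0.004],"delta_rot":[0,0,0],"fingers":-1},{"dp":[0,0,0],"delta_rot":[0,0,0],"fingers":-1}]'
```

```text
t: 25.28
tcp_pos: [0.6046, 0.0228, 0.0964]
tool_rot: [1.0, -0.015, 0.004, 0.002]
force: [-0.9, 0.0, -2.1]
finger_gap: 0.079
gripper_force: 59.5
```

```bash
python3 -m crank '[{"dp":[0,0,0.003],"delta_rot":[0,0,0],"fingers":-1},{"dp":[0,0,0.002],"delta_rot":[0,0,0],"fingers":-1},{"dp":[0,0,0],"delta_rot":[0,0,0],"fingers":-1}]'
```

```text
t: 25.53
tcp_pos: [0.605, 0.0228, 0.0947]
tool_rot: [1.0, -0.015, 0.004, 0.002]
force: [0.1, -0.5, 1.7]
finger_gap: 0.084
gripper_force: 60.1
```

```bash
python3 -m crank '[{"dp":[0,0,0.001],"delta_rot":[0,0,0],"fingers":-1},{"dp":[0,0,0],"delta_rot":[0,0,0],"fingers":-0.55},{"dp":[0,0,0],"delta_rot":[0,0,0],"fingers":-0.55},{"dp":[0,0,0],"delta_rot":[0,0,0],"fingers":-0.55},{"dp":[0,0,-0.02],"delta_rot":[0,0,0],"fingers":-0.55},{"dp":[0,0,-0.05],"delta_rot":[0,0,0],"fingers":-0.55},{"dp":[0,0,-0.07],"delta_rot":[0,0,0],"fingers":-0.55},{"dp":[0,0,-0.07],"delta_rot":[0,0,0],"fingers":-0.55},{"dp":[0,0,-0.07],"delta_rot":[0,0,0],"fingers":-0.55},{"dp":[0,0,-0.07],"delta_rot":[0,0,0],"fingers":-0.55},{"dp":[0,0,-0.05],"delta_rot":[0,0,0],"fingers":-0.55},{"dp":[0,0,0],"delta_rot":[0,0,0],"fingers":-0.55}]'
python3 - <<'E'
from h import *
m,w,d=snap('wrist','w7'); m,p,d2=snap('scene','sc7')
cv2.imwrite('pics/c7.png',np.hstack([cv2.resize(p[60:420,160:560,::-1],(400,360)),cv2.resize(w[:,:,::-1],(400,360))]))
P=cloud('w7'); hsv=cv2.cvtColor(w,cv2.COLOR_RGB2HSV)
for y in (.045,-.09):
    k=(hsv[...,0]>18)&(hsv[...,0]<32)&(hsv[...,1]>130)&(hsv[...,2]>60)&(P[...,2]>0)&(P[...,2]<.09)&(abs(P[...,0]-.6)<.09)&(abs(P[...,1]-y)<.05)
    Q=P[k]; print(len(Q),np.percentile(Q[:,2],[5,50,95]).round(4),cv2.minAreaRect(Q[:,:2].astype(np.float32)))
E
```

```text
t: 26.53
tcp_pos: [0.6059, 0.0234, 0.3006]
tool_rot: [1.0, -0.015, 0.01, 0.003]
force: [1.1, 0.4, 0.1]
finger_gap: 0.226
gripper_force: 0.0
4812 [0.0108 0.0124 0.0584] ((0.5941483974456787, 0.04244144260883331), (0.04460691288113594, 0.11146128922700882), 88.62576293945312)
4959 [0.0111 0.0277 0.0584] ((0.5896608829498291, -0.09206213057041168), (0.04559824988245964, 0.11039227247238159), 88.35086822509766)
```

View pics/c7.png

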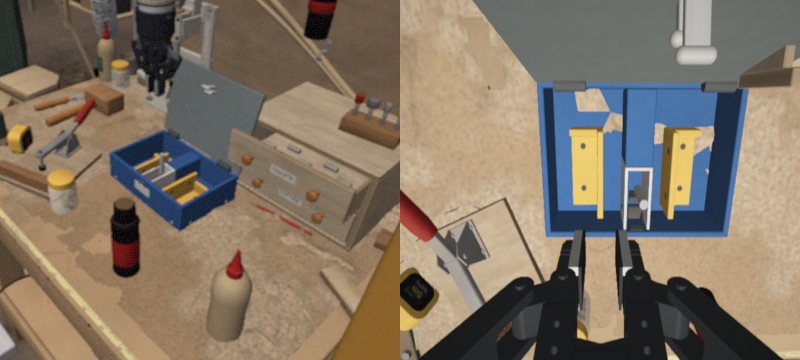

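Both brackets stand on the bin floors: the wrist view shows them at about (588,170) and (682,170). The hatch is leaning back open, the bystanders are upright, and the robot is clear.

```bash
python3 -c "
from station import manip
print(manip.sign_off())"
```

```text
the job is handed in; nothing more can be done
None
```

The job is handed in at about 27 s of the 72 s allowed: the hatch rests fully open, each bracket stands on its base in its own compartment, and the three bystanders are upright; the sign-off gave no verdict.

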